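# Load the finned module into the snap-flap test jig

### The job

Get the finned module ready for testing: flip the test jig's hold-down flap over to its open stop, set the module, fins up, down flat into the pocket on the sloping deck without dropping it, and flip the flap back so that it snaps shut over the module. Leave the other things on the bench where they are.

Things in the scene. Friction and masses are not known exactly. Their poses are not given: they have to be found in the camera images.
- nest: sloping deck of the test jig: grey board 170 x 250 x 12 mm on a metal base, inclined 25 deg so that it faces up and back to the robot. Origin: on the deck's top face, centre of the pocket floor, about 82 mm above the bench. Axes: z straight out of the deck (25 deg from vertical), x up the slope, y level along the deck towards the flap's hinge
- pocket (a point): same point and axes as the nest: centre of the pocket floor. The pocket is bounded by black rails 6 mm high, 7 mm wide; inside it is 70 mm (x) by 126 mm (y). The module goes in with its length along y, either way round, with 3 mm clearance on each side, its underside on the floor
- flap (a joint): flap angle: 0 = shut over the pocket (its start), 1.92 = open stop, 20 deg beyond square to the deck, leaning away from the pocket. An over-centre spring drives it to the nearer stop: below about 1.05 rad shut, above it open. It takes up to 0.7 N m (about 4 N at the handle), most near the stops. Let go past the snap point, it swings to the stop in under a second
- flap_hinge (a point): middle of the hinge axis, which runs along the nest's x, at (0, 95, 11) mm in the nest's frame. Shut, the flap reaches 190 mm from here to -y; positive turning lifts that free end and swings it over to +y. It lies 2 mm above the module's base plate and cannot shut if the module is not down in the pocket
- flap_end (a point): middle of the flap's free edge, 190 mm from the hinge; axes turn with the flap. The flap is an aluminium frame 6 mm thick, 74 mm wide; its last 40 mm is solid plate, before that it has a window 46 mm wide through which the module's finned block stands up
- flap_handle (a point): centre of the flap's black handle: a fin 12 mm thick (along the hinge axis), 30 mm long, 50 mm tall, square on the plate at the free end; 170 mm along the flap from the hinge and 30 mm above its mid-plane; fin top 23 mm further out, plate 27 mm further in. Axes turn with the flap, as the nest's when shut. Pinch it across the 12 mm and follow it round the hinge, or push it
- module_center (a point): module to be tested: aluminium base plate 64 (x) x 120 (y) x 6 mm with a dark finned block 36 (x) x 84 (y) x 28 mm centred on it, 34 mm high in all, about 0.3 kg, flat on the bench. This point: its centre, 17 mm above its underside. Axes: y along its length, z up out of the fins. Grip the block across its 36 mm; the base plate's top is 11 mm below this point
- relay: the other, smaller module: a plain metal box 45 x 90 x 32 mm high (no base plate, no fins); not to be used. Origin: centre of its underside
- lamp: glass bulb in a black holder lying on the bench, 130 x 48 x 50 mm; a bystander. Origin: under the holder's mouth, on the bench
- meter: grey hand multimeter lying on the bench, 160 x 78 x 40 mm; a bystander. Origin: centre of its underside
- driver: screwdriver lying on the bench, about 200 mm; a bystander
- mug: white mug 80 mm wide, 90 mm high; a bystander. Origin: centre of its underside
- module: the same module, as one body; origin: centre of its underside, same axes
There are look-alikes about, which are no part of the job. What is shaped like the module but brown or purple is not meant.

How it is judged:
By the outcome, as a careful person would: the job done as asked, in the order asked, and still so for the second after the job is handed in, with the robot touching nothing.
It also fails if it takes over 69 s, if anything falls off the work surface, if the arm or the gripper's body presses on something with over 40 N, if the wrist force passes 120 N, or if a joint passes its speed limit or range.

### The arm

A 6-joint arm with a two-finger parallel gripper is mounted at the origin on the work surface. World frame = base frame: x ahead of the robot, y to its left, z up, the work surface at z = 0. Lengths are in mm, angles in rad, forces in N, time in s.
With the tool pointing down it reaches from about 400 to 925 mm from the base axis. Payload 12.5 kg.
Tool frame: the origin (TCP) lies at the very end of the fingers, on their centre line; the grasp point (between the pads) lies grip_depth behind it (grip_depth is the distance from the TCP to the grasp point, in mm); z points along the fingers, y is the line along which they close (so a half turn about z gives the same grasp; the last joint's range is limited). The gripper opens to 95 mm and grips with 3 to 60 N. Pads are 20 mm wide; open, the fingers measure 119 mm over their backs; the gripper's body (75 mm by 180 mm) begins 59 mm behind the grasp point.
Start: joints at [-1.374, 0.491, 1.559, -0, 1.092, -0.106], TCP at [186.394, -596.577, 214.661] pointing down, gripper open.
Joint ranges: [-3.1, 3.1], [-0.84, 2.19], [0.05, 2.79], [-1.13, 4.28], [0.06, 2.93], [-2.69, 2.69]. Speed limits (rad/s): [2.22, 2.22, 2.79, 3.14, 3.14, 3.14].

### API

Orientations are given as [roll, pitch, yaw] about the fixed x, y, z axes, in that order (R = Rz(yaw) Ry(pitch) Rx(roll)).
In Python, from cell import state, read_camera, job_done, grip_depth gives the robot as it stands.
- The arm moves only by the tool drive_tool, never from a script. Its argument "targets" is a list of rows, each an object with "jaw": the opening, from 0 (shut) to 1 (fully open); "travel": the shift along the tool's x, y, z in m, a list of three; "twist": the turn about the tool's z in rad. In form: [{"jaw": jaw, "travel": [tx, ty, tz], "twist": twist}, ...]. A call has 1 to 8 rows; each row is the pose to reach, as a shift and turn from the pose commanded when the call began, along the tool's axes at that moment; what a row does not reach only later rows make up. A row lasts 1/12 s, in which the tool goes at most 41.7 mm and 7.16 degrees, less where a joint would pass 70% of its speed; a pose out of reach is approached as far as the arm can. A call with a gripper value outside its range is refused whole. The fingers move at their own pace and stop on an object; the grip force is fixed at half the most. Time passes only in rows, so rows that repeat a pose let the fingers close. It gives the time, the measured TCP pose, the force, the opening and the grip force at its end, in the units of the state.
- state(): the state, without advancing time (a new reading comes with each control period).
- read_camera(name): name is "side" or "top" or "wrist"; returns a dict with "frame" (400x640x3 uint8, red, green, blue), "fx", "fy", "cx", "cy" (pixels), "R" (3x3) and "t" (3): a world point X has camera coordinates R X + t. Camera axes: x right, y down, z forward; pixel columns grow to the right and rows downward; lengths in mm; the calibration is good to about 2 mm. A picture is of the moment at which its call begins. There is no depth.
- job_done(): hands the job in; it is judged then, once.
The state is a dict: "t": time; "joints": joint angles; "qvel": joint speeds; "tau": joint torques, N m; "eef_pos": TCP position; "tcp_rot": TCP orientation; "ft_force": force on the tool from outside, world axes, zero at the start; "moment": the same for the moment, N m; "opening": opening from 0.0 (shut) to 1.0 (fully open); "grip_force": force on a finger pad.
Only numpy, scipy, OpenCV 4.12 (cv2) and the standard library are available. Lean on these libraries where they do the work, as an engineer would, in place of code of your own. Each camera call takes 0.05 s, during which the arm holds its last target. There are 200 camera calls.

## Working session

There is one attempt and no reset: what is moved stays moved. The work goes in short steps, Python scripts to look and compute and a tool call to move; the robot and the scene stay as the last step left them, time stands still between calls to the robot, and variables do not carry over. Pictures are saved under pics/ and viewed, at most 10 in all, crops included, and the job is handed in when it is done.

Besides the shell and the picture viewer there is one more tool, called as a command line: name --argument value ..., lists and objects as JSON in quotes. drive_tool: Moves the arm, as the interface text tells. Its arguments: {"type":"object","properties":{"targets":{"type":"array"}},"required":["targets"]}

```bash
mkdir -p pics; ls; cat > h.py <<'E'
import numpy as np, cv2
from cell import state, read_camera, job_done, grip_depth
from scipy.spatial.transform import Rotation as Ro
def cam(n,save=None):
    c=read_camera(n); c['R']=np.array(c['R']); c['t']=np.array(c['t'])
    if save: cv2.imwrite('pics/'+save,c['frame'][:,:,::-1])
    return c
def ray(c,u,v):
    d=c['R'].T@np.array([(u-c['cx'])/c['fx'],(v-c['cy'])/c['fy'],1]); return -c['R'].T@c['t'],d
def onz(c,u,v,z):
    o,d=ray(c,u,v); return o+d*(z-o[2])/d[2]
def proj(c,X):
    p=c['R']@np.array(X,float)+c['t']; return np.array([c['fx']*p[0]/p[2]+c['cx'],c['fy']*p[1]/p[2]+c['cy']])
def tri(c1,p1,c2,p2):
    o1,d1=ray(c1,*p1);o2,d2=ray(c2,*p2)
    s=np.linalg.lstsq(np.c_[d1,-d2],o2-o1,rcond=None)[0]
    a,b=o1+d1*s[0],o2+d2*s[1]; return (a+b)/2,np.linalg.norm(a-b)
E
python3 - <<'E'
from h import *
a=cam('top');b=cam('side')
cv2.imwrite('pics/top.png',a['frame'][:,:,::-1]);cv2.imwrite('pics/side.png',b['frame'][:,:,::-1])
print(grip_depth,state())
for c in(a,b):print(c['fx'],c['cx'],c['cy'],-c['R'].T@c['t'],c['R'])
E
```

```text
pics
18.8 {'t': 0.1, 'joints': array([-1.37358924e+00,  4.91474679e-01,  1.55940475e+00, -3.29572917e-05,
        1.09167925e+00, -1.05587136e-01]), 'qvel': array([ 0.00134405, -0.00135504, -0.00166253, -0.00198854, -0.00253607,
       -0.00026642]), 'tau': array([ 2.32352380e-03, -6.13622046e+01, -2.58606702e+01,  6.93324837e-02,
        4.70039563e-02, -4.96887856e-05]), 'eef_pos': array([ 186.34647496, -596.34460652,  214.12987041]), 'tcp_rot': array([-3.14062892e+00, -7.27420354e-05,  3.02809400e-01]), 'ft_force': array([ 0.54517704,  0.59666065, -0.40170189]), 'moment': array([-0.01499418, -0.03353459,  0.02773498]), 'grip_force': 0.0, 'opening': 0.998453005369887}
516.8463262274203 318.5964467368373 198.868438832775 [ 313.25527939  -28.88828859 1669.89050792] [[-0.00997018 -0.99988317 -0.01158632]
 [-0.99157207  0.01138276 -0.12905528]
 [ 0.12917209  0.01020197 -0.99156971]]
399.9845361361823 311.9475619967899 194.03197756849747 [337.14748709 744.23869771 846.75327625] [[-0.97844087 -0.20554277 -0.02014028]
 [-0.12391341  0.66226888 -0.73894885]
 [ 0.16522387 -0.7205221  -0.67346045]]
```

View pics/top.png

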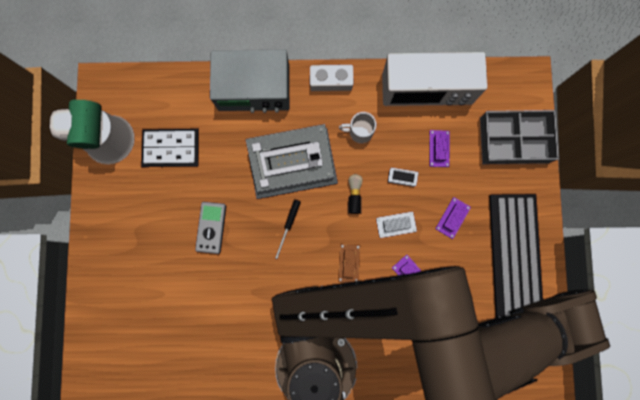

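View pics/side.png

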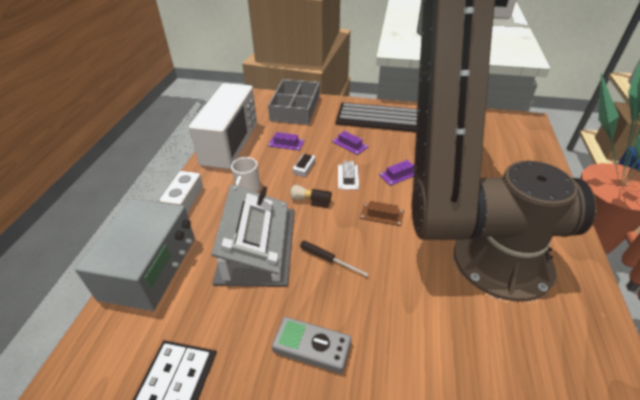

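Candidates in the top view: the grey finned part at (396,224), the purple ones at (440,148), (453,217) and (407,267), the brown one at (350,262), and the small box (relay) at (403,177). Only (396,224) is bare aluminium with a finned block and about 38 px (120 mm) long. The jig is at (292,160), with its handle at (314,155). I'll enlarge these to confirm.

```bash
python3 - <<'E'
from h import *
a=cv2.imread('pics/top.png');b=cv2.imread('pics/side.png')
A=cv2.resize(a[115:245,240:340],None,fx=4,fy=4,interpolation=cv2.INTER_CUBIC)[:300]
A=cv2.resize(a[120:200,240:340],None,fx=4,fy=4,interpolation=cv2.INTER_CUBIC)
B=cv2.resize(a[165:245,360:460],None,fx=4,fy=4,interpolation=cv2.INTER_CUBIC)[:240*2]
C=cv2.resize(b[180:290,205:305],None,fx=2.5,fy=2.5,interpolation=cv2.INTER_CUBIC)
D=cv2.resize(b[150:200,320:380],None,fx=5,fy=5,interpolation=cv2.INTER_CUBIC)
W=np.zeros((600,800,3),np.uint8)
W[:320,:400]=A;W[:320,400:]=B
W[320:595,:250]=C;W[320:570,300:600]=D
cv2.imwrite('pics/crop.png',W)
E
```

```text
(no output)
```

View pics/crop.png

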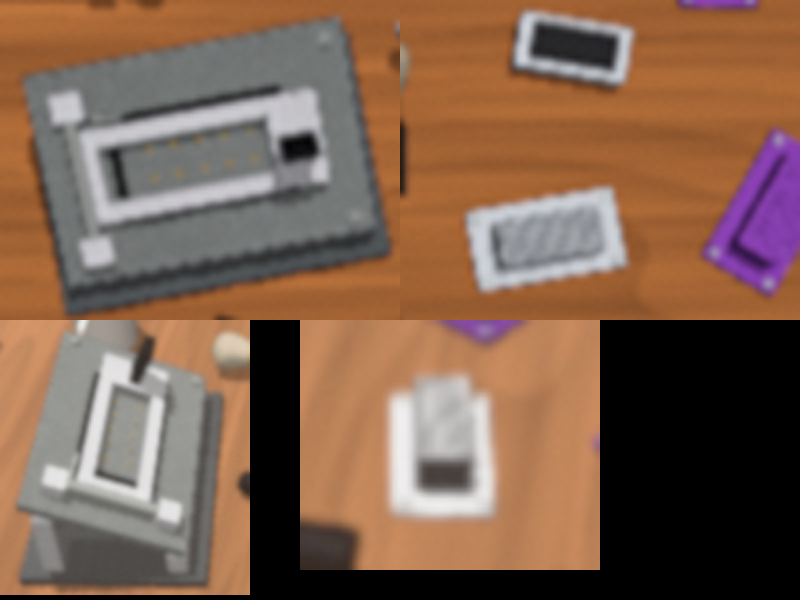

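The crop confirms it: aluminium plate with a grey finned block at top-view (396,224); the box with a black lid at (403,177) is the relay. Corners of the jig and flap are visible in both views, so I'll triangulate them.

```bash
python3 - <<'E'
from h import *
a=cam('top');b=cam('side')
T=lambda u,v:(u/4+240-.4,v/4+120-.4)
S=lambda u,v:(u/2.5+205-.3,(v-320)/2.5+180-.3)
P={'deck++':((25,75),(20,508),(85,125,0)),'deck+-':((340,17),(70,335),(85,-125,0)),'deck--':((375,232),(203,378),(-85,-125,0)),'deck-+':((66,288),(185,548),(-85,125,0)),
'fl+-':((317,89),(105,352),(37,-95,14)),'fl--':((327,184),(170,377),(-37,-95,14)),
'h+':((66,108),(55,478),(50,95,18)),'h-':((97,252),(170,512),(-50,95,18))}
N=[];W=[]
for k,(p,q,n) in P.items():
    X,e=tri(a,T(*p),b,S(*q)); N.append(n);W.append(X);print(k,X.round(),round(e,1))
N=np.array(N,float);W=np.array(W)
cN,cW=N.mean(0),W.mean(0)
R,_=Ro.align_vectors(W-cW,N-cN)
print(R.as_euler('ZYX',degrees=True)); 
t=cW-R.apply(cN); print('origin',t); print('resid',(R.inv().apply(W-t)-N).round())
M=[(67,211),(212,187),(227,264),(82,291)]
Q=np.array([onz(a,u/4+360-.4,v/4+165-.4,5) for u,v in M]);print('mod',Q.round(),Q.mean(0))
d=(Q[0]+Q[3]-Q[1]-Q[2]);print('yaw of +y dir',np.degrees(np.arctan2(d[1],d[0])),[np.linalg.norm(Q[i]-Q[i-1]) for i in range(4)])
E
```

```text
deck++ [705. 210. 112.] 4.2
deck+- [747. -35. 112.] 6.7
deck-- [596. -59.  48.] 7.3
deck-+ [551. 185.  57.] 4.5
fl+- [694. -15. 112.] 1.8
fl-- [626. -22.  79.] 0.6
h+ [678. 177. 124.] 0.4
h- [574. 158.  74.] 0.1
[  9.49091077 -22.10300334   0.76033991]
origin [649.46007949  75.43424143  82.45017785]
resid [[-2. -2. -3.]
 [-2.  0.  0.]
 [ 2.  1. -2.]
 [ 2. -0.  5.]
 [ 1. -2.  3.]
 [-1.  3. -1.]
 [ 7.  0.  2.]
 [-9. -1. -4.]]
mod [[ 468. -198.    5.]
 [ 486. -315.    5.]
 [ 424. -325.    5.]
 [ 403. -208.    5.]] [ 445.15561213 -261.50644038    5.        ]
yaw of +y dir 99.35112172093427 [np.float64(65.46330240384468), np.float64(118.86510149769056), np.float64(63.13647679749324), np.float64(118.73612751597912)]
```

drive_tool --targets '[{"jaw":1,"travel":[0.61,-0.43,-0.06],"twist":-1.434},{"jaw":1,"travel":[0.61,-0.43,-0.06],"twist":-1.434},{"jaw":1,"travel":[0.61,-0.43,-0.06],"twist":-1.434},{"jaw":1,"travel":[0.61,-0.43,-0.06],"twist":-1.434},{"jaw":1,"travel":[0.61,-0.43,-0.06],"twist":-1.434},{"jaw":1,"travel":[0.61,-0.43,-0.06],"twist":-1.434},{"jaw":1,"travel":[0.61,-0.43,-0.06],"twist":-1.434},{"jaw":1,"travel":[0.61,-0.43,-0.06],"twist":-1.434}]'

```text
t: 0.87
eef_pos: [389.3, -331.1, 241.6]
tcp_rot: [3.141, 0.0, 1.309]
ft_force: [0.6, -0.8, 0.8]
opening: 0.999
grip_force: 0.0
```

```bash
cat >> h.py <<'E'
O=np.array([649.5,75.4,82.]); PSI=np.radians(9.5)
def nest(p):
    return O+Ro.from_euler('ZY',[PSI,np.radians(-25)]).apply(np.array(p,float))
def tonest(X): return Ro.from_euler('ZY',[PSI,np.radians(-25)]).inv().apply(np.array(X)-O)
def go(X,yawdeg):
    s=state(); r=Ro.from_euler('xyz',s['tcp_rot']); 
    d=r.inv().apply(np.array(X,float)-s['eef_pos'])
    dy=(np.radians(yawdeg)-s['tcp_rot'][2]+np.pi)%(2*np.pi)-np.pi
    print('t',s['t'],'at',s['eef_pos'].round(1),'yaw',np.degrees(s['tcp_rot'][2]).round(1),'travel',(d/1000).round(4),'twist',round(-dy,3),'F',s['ft_force'].round(1),'open',round(s['opening'],3))
E
python3 -c "
from h import *
go(nest([0,-75,51])+[0,0,110],99.5)"
```

```text
t 0.8667 at [ 389.3 -331.1  241.6] yaw 75.0 travel [0.3828 0.1575 0.0033] twist -0.428 F [ 0.6 -0.8  0.8] open 0.999
```

drive_tool --targets '[{"jaw":1,"travel":[0.3828,0.1575,0.003],"twist":-0.428},{"jaw":1,"travel":[0.3828,0.1575,0.003],"twist":-0.428},{"jaw":1,"travel":[0.3828,0.1575,0.003],"twist":-0.428},{"jaw":1,"travel":[0.3828,0.1575,0.003],"twist":-0.428},{"jaw":1,"travel":[0.3828,0.1575,0.003],"twist":-0.428},{"jaw":1,"travel":[0.3828,0.1575,0.003],"twist":-0.428},{"jaw":1,"travel":[0.3828,0.1575,0.003],"twist":-0.428},{"jaw":1,"travel":[0.3828,0.1575,0.003],"twist":-0.428}]'

```text
t: 1.53
eef_pos: [593.3, -67.2, 238.9]
tcp_rot: [-3.142, 0.0, 1.731]
ft_force: [1.2, -0.8, 0.9]
opening: 0.998
grip_force: 0.0
```

drive_tool --targets '[{"jaw":0.6,"travel":[0.0,0.0,0.0],"twist":0}]'

```text
t: 1.62
eef_pos: [595.4, -64.1, 238.4]
tcp_rot: [3.141, -0.001, 1.735]
ft_force: [0.8, -1.1, -0.6]
opening: 0.967
grip_force: 0.0
```

```bash
python3 -c "
from h import *
go(nest([0,-75,51])+[0,0,110],99.5)
c=cam('wrist','w1.png')
for p in [(0,-90,64),(0,-60,64),(0,-75,14),(37,-95,14),(-37,-95,14),(0,0,0)]: print(p,proj(c,nest(p)).round())
"
```

```text
t 1.6167 at [595.4 -64.1 238.4] yaw 99.4 travel [0.0537 0.0547 0.0003] twist -0.002 F [ 0.8 -1.1 -0.6] open 0.967
(0, -90, 64) [379. 153.]
(0, -60, 64) [380. 115.]
(0, -75, 14) [393. 131.]
(37, -95, 14) [433. 155.]
(-37, -95, 14) [355. 151.]
(0, 0, 0) [401.  46.]
```

View pics/w1.png

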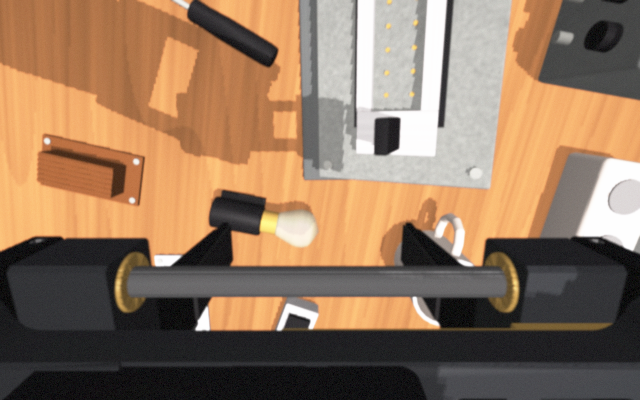

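The wrist view shows the flap's free corners at (356,154) and (435,156), where I predicted (355,151) and (433,155). The black handle is at (387,136). So the jig pose is good to about 2 mm, and I'll nudge the origin slightly.

drive_tool --targets '[{"jaw":0.42,"travel":[0.052,0.056,0.0],"twist":0},{"jaw":0.42,"travel":[0.052,0.056,0.0],"twist":0},{"jaw":0.42,"travel":[0.052,0.056,0.0],"twist":0},{"jaw":0.42,"travel":[0.052,0.056,0.0],"twist":0},{"jaw":0.42,"travel":[0.052,0.056,0.0],"twist":0}]'

```text
t: 2.08
eef_pos: [638.8, -9.8, 238.7]
tcp_rot: [-3.141, 0.0, 1.731]
ft_force: [-0.1, 0.0, 0.4]
opening: 0.592
grip_force: 0.0
```

```bash
sed -i 's/^O=.*75.4,82.*$/O=np.array([650.9,74.1,82.]); PSI=np.radians(9.5)/' h.py; python3 -c "
from h import *
go(nest([0,-75,51])-[0,0,13],99.5)"
```

```text
t 2.0833 at [638.8  -9.8 238.7] yaw 99.2 travel [0.0058 0.0043 0.1234] twist -0.006 F [-0.1  0.   0.4] open 0.592
```

drive_tool --targets '[{"jaw":0.42,"travel":[0.004,0.003,0.0],"twist":-0.005},{"jaw":0.42,"travel":[0.004,0.003,0.0],"twist":-0.005},{"jaw":0.42,"travel":[0.004,0.003,0.035],"twist":-0.005},{"jaw":0.42,"travel":[0.004,0.003,0.07],"twist":-0.005},{"jaw":0.42,"travel":[0.004,0.003,0.07],"twist":-0.005}]'

```text
t: 2.5
eef_pos: [638.9, -5.0, 163.5]
tcp_rot: [-3.133, -0.002, 1.735]
ft_force: [-0.2, 0.3, -1.4]
opening: 0.422
grip_force: 0.0
```

```bash
python3 -c "
from h import *
go(nest([0,-75,51])-[0,0,13],99.5)"
```

```text
t 2.5 at [638.9  -5.  163.5] yaw 99.4 travel [0.0009 0.0037 0.0482] twist -0.002 F [-0.2  0.3 -1.4] open 0.422
```

drive_tool --targets '[{"jaw":0.42,"travel":[0.001,0.003,0.02],"twist":0},{"jaw":0.42,"travel":[0.001,0.003,0.044],"twist":0},{"jaw":0.42,"travel":[0.001,0.003,0.044],"twist":0},{"jaw":0.42,"travel":[0.001,0.003,0.044],"twist":0}]'

```text
t: 2.83
eef_pos: [644.6, -3.4, 125.8]
tcp_rot: [-3.141, -0.0, 1.735]
ft_force: [0.4, -0.4, 0.7]
opening: 0.42
grip_force: 0.0
```

drive_tool --targets '[{"jaw":0,"travel":[0,0,0],"twist":0},{"jaw":0,"travel":[0,0,0],"twist":0},{"jaw":0,"travel":[0,0,0],"twist":0},{"jaw":0,"travel":[0,0,0],"twist":0},{"jaw":0,"travel":[0,0,0],"twist":0}]'

```text
t: 3.25
eef_pos: [641.8, -3.7, 126.1]
tcp_rot: [-3.135, 0.0, 1.736]
ft_force: [-19.2, -5.5, 12.8]
opening: 0.179
grip_force: 28.3
```

```bash
python3 -c "
from h import *
go(nest([0,-75,51])-[0,0,13],99.5);print(tonest(state()['eef_pos']),state()['grip_force'])"
```

```text
t 3.25 at [641.8  -3.7 126.1] yaw 99.5 travel [0.0002 0.0003 0.0109] twist -0.0 F [-19.2  -5.5  12.8] open 0.179
[ -1.09311637 -75.24332051  49.18732058] 28.30001749098301
```

drive_tool --targets '[{"jaw":0,"travel":[0.0035,-0.005,-0.0106],"twist":0},{"jaw":0,"travel":[0.009,-0.011,-0.0236],"twist":0},{"jaw":0,"travel":[0.016,-0.0168,-0.036],"twist":0},{"jaw":0,"travel":[0.0256,-0.0234,-0.05],"twist":0},{"jaw":0,"travel":[0.037,-0.0296,-0.0634],"twist":0},{"jaw":0,"travel":[0.0497,-0.035,-0.0754],"twist":0},{"jaw":0,"travel":[0.0637,-0.04,-0.086],"twist":0},{"jaw":0,"travel":[0.079,-0.0446,-0.0956],"twist":0}]'

```text
t: 3.92
eef_pos: [585.4, 66.9, 221.0]
tcp_rot: [-3.137, 0.001, 1.735]
ft_force: [-5.8, -3.4, -5.3]
opening: 0.149
grip_force: 28.9
```

```bash
python3 -c "
from h import *
s=state();print(tonest(s['eef_pos']),s['grip_force'],s['opening'],s['ft_force'],s['moment'])
c=cam('side','s2.png');cv2.imwrite('pics/s2c.png',cv2.resize(c['frame'][130:300,160:360,::-1],None,fx=3,fy=3))"
```

```text
[ -0.92861754   3.72827837 153.76225262] 28.90722409123555 0.14870990991419625 [-5.75240484 -3.42775045 -5.27107491] [-0.63957855  0.85389643 -0.21774499]
```

View pics/s2c.png

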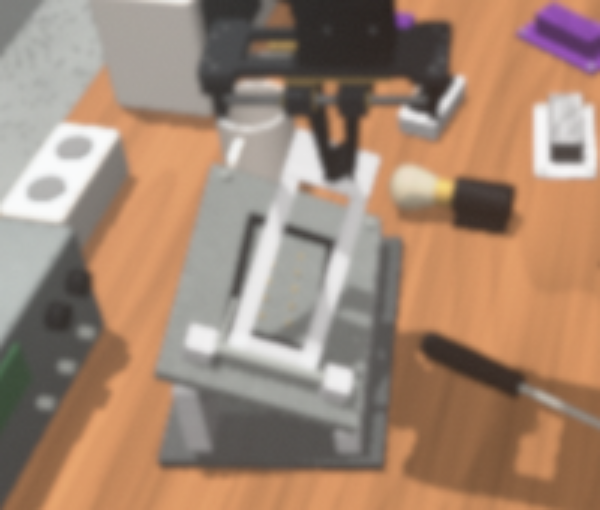

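The side view shows the flap held by the handle and lifted about 45°, with the fingers at crop (340,160). I'll carry on round the arc past the snap point and release.

drive_tool --targets '[{"jaw":0,"travel":[0.016,-0.0037,-0.008],"twist":0},{"jaw":0,"travel":[0.033,-0.0066,-0.014],"twist":0},{"jaw":0,"travel":[0.051,-0.0087,-0.019],"twist":0},{"jaw":0,"travel":[0.069,-0.01,-0.022],"twist":0},{"jaw":0,"travel":[0.087,-0.0107,-0.023],"twist":0},{"jaw":0,"travel":[0.106,-0.0104,-0.0225],"twist":0},{"jaw":0,"travel":[0.106,-0.0104,-0.0225],"twist":0}]'

```text
t: 4.55
eef_pos: [559.5, 173.0, 244.4]
tcp_rot: [3.139, -0.001, 1.738]
ft_force: [0.7, 1.5, 4.0]
opening: 0.012
grip_force: 3.7
```

drive_tool --targets '[{"jaw":0.5,"travel":[0,0,0],"twist":0},{"jaw":0.5,"travel":[0,0,0],"twist":0},{"jaw":0.5,"travel":[0,0,0],"twist":0},{"jaw":1,"travel":[0,0,0],"twist":0},{"jaw":1,"travel":[0,0,-0.03],"twist":0},{"jaw":1,"travel":[0,0,-0.06],"twist":0},{"jaw":1,"travel":[0,0,-0.06],"twist":0}]'

```text
t: 5.13
eef_pos: [561.5, 170.0, 308.0]
tcp_rot: [3.135, 0.0, 1.735]
ft_force: [0.1, 0.4, 1.2]
opening: 0.447
grip_force: 0.0
```

```bash
python3 -c "
from h import *
go([445,-261.5,150],9.4)
c=cam('side','s3.png');b=cv2.resize(c['frame'][120:300,160:360,::-1],None,fx=2,fy=2)
d=cam('top');e=cv2.resize(d['frame'][100:280,230:430,::-1],None,fx=2,fy=2)
cv2.imwrite('pics/s3c.png',np.hstack([b,e]))"
```

```text
t 5.1333 at [561.5 170.  308. ] yaw 99.4 travel [-0.4066 -0.1866  0.1569] twist 1.571 F [0.1 0.4 1.2] open 0.447
```

View pics/s3c.png

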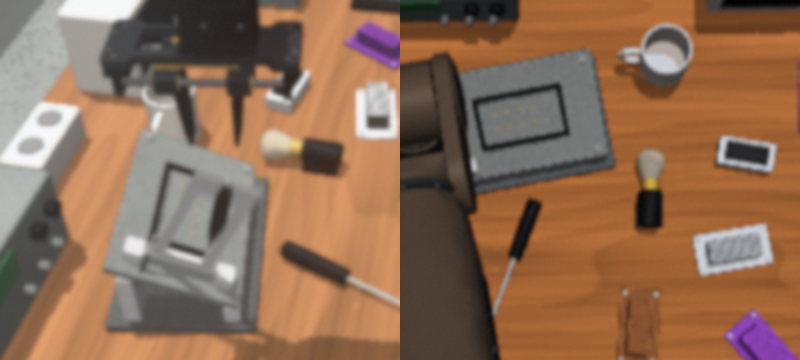

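The flap is open: the pocket shows clear in the top view at crop (521,116), and the handle faces the side camera. Next, the module.

drive_tool --targets '[{"jaw":1,"travel":[-0.4066,-0.1866,0.04],"twist":1.571},{"jaw":1,"travel":[-0.4066,-0.1866,0.04],"twist":1.571},{"jaw":1,"travel":[-0.4066,-0.1866,0.04],"twist":1.571},{"jaw":1,"travel":[-0.4066,-0.1866,0.04],"twist":1.571},{"jaw":1,"travel":[-0.4066,-0.1866,0.04],"twist":1.571},{"jaw":1,"travel":[-0.4066,-0.1866,0.04],"twist":1.571},{"jaw":1,"travel":[-0.4066,-0.1866,0.04],"twist":1.571},{"jaw":1,"travel":[-0.4066,-0.1866,0.04],"twist":1.571}]'

```text
t: 5.9
eef_pos: [471.3, -151.8, 272.0]
tcp_rot: [-3.14, 0.001, 0.729]
ft_force: [1.4, -0.1, 1.5]
opening: 0.992
grip_force: 0.0
```

```bash
python3 -c "
from h import *
go([445,-261.5,150],9.4)
d=cam('top')
Q=[onz(d,(u-400)/2+229.75,v/2+99.75,z) for u,v,z in [(474,99,106),(560,85,106),(568,132,70),(482,148,70)]]
print(np.array(Q).round(1)); print('pocket rail centre expected',nest([0,0,6]))
print([tonest(q).round(1) for q in Q])
cv2.imwrite('pics/t3.png',d['frame'][:,:,::-1])
"
```

```text
t 5.9 at [ 471.3 -151.8  272. ] yaw 41.8 travel [-0.0926  0.0645  0.122 ] twist 0.565 F [ 1.4 -0.1  1.5] open 0.992
[[673.6 146.1 106. ]
 [694.1  12.8 106. ]
 [627.    1.8  70. ]
 [603.1 137.3  70. ]]
pocket rail centre expected [648.39906616  73.68148721  87.43784672]
[array([41.2, 67.2,  7.3]), array([ 39.6, -67.6,   8. ]), array([-37.3, -67.4,   4.1]), array([-38.4,  70.2,   4.7])]
```

drive_tool --targets '[{"jaw":1,"travel":[-0.0926,0.0645,0.12],"twist":0.565},{"jaw":1,"travel":[-0.0926,0.0645,0.12],"twist":0.565},{"jaw":1,"travel":[-0.0926,0.0645,0.12],"twist":0.565},{"jaw":1,"travel":[-0.0926,0.0645,0.12],"twist":0.565},{"jaw":1,"travel":[-0.0926,0.0645,0.12],"twist":0.565},{"jaw":1,"travel":[-0.0926,0.0645,0.12],"twist":0.565},{"jaw":1,"travel":[-0.0926,0.0645,0.12],"twist":0.565},{"jaw":1,"travel":[-0.0926,0.0645,0.12],"twist":0.565}]'

```text
t: 6.62
eef_pos: [447.6, -259.5, 153.6]
tcp_rot: [3.141, -0.0, 0.174]
ft_force: [0.8, 0.1, -0.2]
opening: 1.003
grip_force: 0.0
```

```bash
python3 -c "
from h import *
go([445,-261.5,110],9.4)
d=cam('top'); f=d['frame'].astype(int)
roi=np.zeros(f.shape[:2],bool); roi[200:246,365:430]=1
m=((f.max(2)-f.min(2)<50)&(f.min(2)>110)&roi).astype(np.uint8)
w=cam('wrist')
cv2.imwrite('pics/w4.png',np.vstack([w['frame'][:,:,::-1][:,:400][:300],cv2.resize(d['frame'][195:250,360:435,::-1],(400,293))]))
k,_=cv2.findContours(m,0,2); k=max(k,key=cv2.contourArea); r=cv2.minAreaRect(k); print(r, cv2.boxPoints(r))
for z in(3,6):print(onz(d,*r[0],z))
cv2.imwrite('pics/w4.png',w['frame'][:,:,::-1])
"
```

```text
t 6.6167 at [ 447.6 -259.5  153.6] yaw 10.0 travel [-0.0029  0.0015  0.0436] twist 0.01 F [ 0.8  0.1 -0.2] open 1.003Traceback (most recent call last):
  File "<string>", line 9, in <module>
    k,_=cv2.findContours(m,0,2); k=max(k,key=cv2.contourArea); r=cv2.minAreaRect(k); print(r, cv2.boxPoints(r))
                                   ~~~^^^^^^^^^^^^^^^^^^^^^^^
ValueError: max() iterable argument is empty
```

View pics/w4.png

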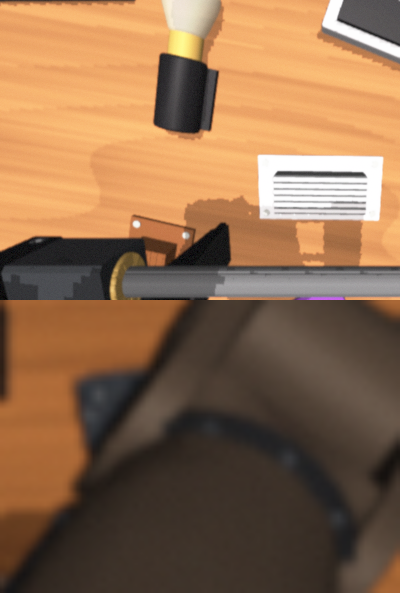

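The wrist view shows the module whole: plate corners about (258,155), (383,157), (381,221), (260,218). I'll measure it from this view.

```bash
python3 -c "
from h import *
w=cam('wrist'); f=w['frame'].astype(int)
m=((f.max(2)-f.min(2)<45)&(f.min(2)>150)).astype(np.uint8); m[:140]=0;m[232:]=0;m[:,:240]=0;m[:,400:]=0
k,_=cv2.findContours(m,0,2); k=max(k,key=cv2.contourArea); r=cv2.minAreaRect(k); b=cv2.boxPoints(r); print(r,b.round())
Q=np.array([onz(w,*p,6) for p in b]);print(Q.round(1),Q.mean(0),[np.linalg.norm(Q[i]-Q[i-1]).round(1) for i in range(4)])
L=Q[1]-Q[0]; 
for i in range(2):
  d=Q[i+1]-Q[i];print(np.degrees(np.arctan2(d[1],d[0])))
c=Q.mean(0);go([c[0],c[1],60],9.4)
"
```

```text
((319.6744384765625, 187.35325622558594), (124.08643341064453, 64.11449432373047), 0.6820604205131531) [[257. 219.]
 [258. 155.]
 [382. 156.]
 [381. 220.]]
[[ 403.1 -205.6    6. ]
 [ 466.9 -198.1    6. ]
 [ 485.9 -315.     6. ]
 [ 423.  -328.4    6. ]] [ 444.73951925 -261.76650907    6.        ] [np.float64(124.4), np.float64(64.3), np.float64(118.5), np.float64(64.4)]
6.75958726455174
-80.76777745132843
t 6.7667 at [ 447.9 -259.5  154. ] yaw 9.9 travel [-0.0036  0.0016  0.094 ] twist 0.009 F [ 0.7 -0.3  0. ] open 1.002
```

drive_tool --targets '[{"jaw":1,"travel":[-0.0036,0.0016,0.03],"twist":0.009},{"jaw":1,"travel":[-0.0036,0.0016,0.06],"twist":0.009},{"jaw":1,"travel":[-0.0036,0.0016,0.1],"twist":0.009},{"jaw":1,"travel":[-0.0036,0.0016,0.105],"twist":0.009},{"jaw":1,"travel":[-0.0036,0.0016,0.105],"twist":0.009},{"jaw":1,"travel":[-0.0036,0.0016,0.105],"twist":0.009}]'

```text
t: 7.27
eef_pos: [444.9, -262.3, 49.6]
tcp_rot: [3.141, -0.001, 0.163]
ft_force: [0.1, -0.3, 0.4]
opening: 1.001
grip_force: 0.0
```

```bash
python3 -c "
from h import *
go([444.7,-261.8,11.5],9.4)"
```

```text
t 7.2667 at [ 444.9 -262.3   49.6] yaw 9.3 travel [-0.0001 -0.0005  0.0381] twist -0.001 F [ 0.1 -0.3  0.4] open 1.001
```

drive_tool --targets '[{"jaw":1,"travel":[0,-0.0005,0.015],"twist":0},{"jaw":1,"travel":[0,-0.0005,0.03],"twist":0},{"jaw":1,"travel":[0,-0.0005,0.038],"twist":0},{"jaw":1,"travel":[0,-0.0005,0.038],"twist":0},{"jaw":1,"travel":[0,-0.0005,0.038],"twist":0}]'

```text
t: 7.68
eef_pos: [444.7, -261.9, 11.5]
tcp_rot: [3.141, -0.001, 0.162]
ft_force: [-0.3, -0.1, 0.1]
opening: 1.001
grip_force: 0.0
```

```bash
python3 -c "
from h import *
go([444.7,-261.8,11.5],9.4)"
```

```text
t 7.6833 at [ 444.7 -261.9   11.5] yaw 9.3 travel [ 0.     -0.0001  0.    ] twist -0.002 F [-0.3 -0.1  0.1] open 1.001
```

drive_tool --targets '[{"jaw":0.5,"travel":[0,0,0],"twist":0},{"jaw":0.5,"travel":[0,0,0],"twist":0},{"jaw":0.5,"travel":[0,0,0],"twist":0},{"jaw":0.5,"travel":[0,0,0],"twist":0},{"jaw":0.5,"travel":[0,0,-0.01],"twist":0},{"jaw":0.5,"travel":[0,0,-0.03],"twist":0},{"jaw":0.5,"travel":[0,0,-0.06],"twist":0},{"jaw":0.5,"travel":[0,0,-0.09],"twist":0}]'

```text
t: 8.35
eef_pos: [443.5, -261.2, 101.5]
tcp_rot: [-3.14, 0.001, 0.162]
ft_force: [0.7, -0.4, -3.1]
opening: 0.879
grip_force: 30.0
```

```bash
python3 -c "
from h import *
go(nest([16,0,43])+[0,0,80-18.8],9.5)
print(state()['grip_force'])"
```

```text
t 8.35 at [ 443.5 -261.2  101.5] yaw 9.3 travel [ 0.2548 -0.2976 -0.0874] twist -0.004 F [ 0.7 -0.4 -3.1] open 0.879
29.9979230761528
```

drive_tool --targets '[{"jaw":0.5,"travel":[0.02,-0.024,-0.04],"twist":0},{"jaw":0.5,"travel":[0.05,-0.058,-0.065],"twist":0},{"jaw":0.5,"travel":[0.075,-0.088,-0.087],"twist":0},{"jaw":0.5,"travel":[0.1,-0.117,-0.087],"twist":0},{"jaw":0.5,"travel":[0.125,-0.146,-0.087],"twist":0},{"jaw":0.5,"travel":[0.15,-0.175,-0.087],"twist":-0.004},{"jaw":0.5,"travel":[0.175,-0.204,-0.087],"twist":-0.004},{"jaw":0.5,"travel":[0.2,-0.234,-0.087],"twist":-0.004}]'

```text
t: 9.02
eef_pos: [602.4, 0.7, 188.2]
tcp_rot: [3.141, 0.0, 0.166]
ft_force: [2.1, -1.1, -1.7]
opening: 0.88
grip_force: 30.0
```

drive_tool --targets '[{"jaw":0.5,"travel":[0.025,-0.03,0],"twist":0},{"jaw":0.5,"travel":[0.045,-0.053,0],"twist":0},{"jaw":0.5,"travel":[0.055,-0.063,0],"twist":0},{"jaw":0.5,"travel":[0.055,-0.063,0],"twist":0},{"jaw":0.5,"travel":[0.055,-0.063,0],"twist":0},{"jaw":0.5,"travel":[0.055,-0.063,0],"twist":0}]'

```text
t: 9.52
eef_pos: [645.2, 68.8, 187.4]
tcp_rot: [3.141, 0.001, 0.165]
ft_force: [-0.5, -1.0, -3.3]
opening: 0.882
grip_force: 30.0
```

```bash
python3 -c "
from h import *
go(nest([17,0,43])+[0,0,15-18.8],9.5)
w=cam('wrist');s=cam('side')
cv2.imwrite('pics/w5.png',np.hstack([w['frame'][:300,100:540,::-1],cv2.resize(s['frame'][150:300,180:330,::-1],(300,300))]))
print(state()['grip_force'])"
```

```text
t 9.5167 at [645.2  68.8 187.4] yaw 9.5 travel [ 0.0037 -0.0043  0.0631] twist -0.001 F [-0.5 -1.  -3.3] open 0.882
29.99797761440277
```

View pics/w5.png

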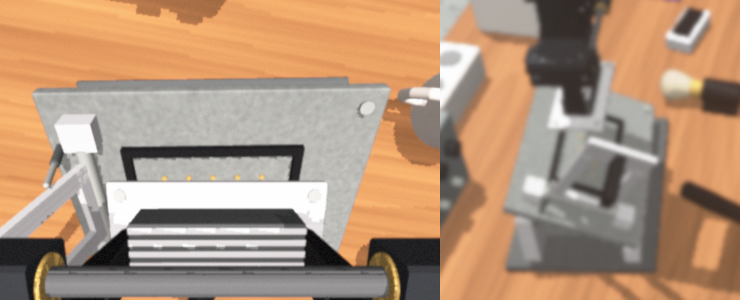

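The module hangs level in the grip, at about (217,215) in the wrist view, with the pocket rails behind it and the flap upright at left. I'll go down towards the pocket.

drive_tool --targets '[{"jaw":0.5,"travel":[0.0037,-0.0043,0.02],"twist":0},{"jaw":0.5,"travel":[0.0037,-0.0043,0.045],"twist":0},{"jaw":0.5,"travel":[0.0037,-0.0043,0.062],"twist":0},{"jaw":0.5,"travel":[0.0037,-0.0043,0.062],"twist":0},{"jaw":0.5,"travel":[0.0037,-0.0043,0.062],"twist":0}]'

```text
t: 10.03
eef_pos: [648.5, 73.7, 125.3]
tcp_rot: [-3.142, 0.001, 0.165]
ft_force: [1.1, -0.5, -1.7]
opening: 0.88
grip_force: 30.0
```

```bash
python3 -c "
from h import *
go(nest([17,0,43])+[0,0,-18.8],9.5)
w=cam('wrist'); print(proj(w,nest([35,0,0])),proj(w,nest([42,63,6])),proj(w,nest([42,-63,6])))
cv2.imwrite('pics/w6.png',w['frame'][:,:,::-1])"
```

```text
t 10.0333 at [648.5  73.7 125.3] yaw 9.4 travel [-0.0004  0.      0.0159] twist -0.001 F [ 1.1 -0.5 -1.7] open 0.88
[318.85400116 170.9219093 ] [209.2537744  167.04161345] [428.71238902 166.73320973]
```

drive_tool --targets '[{"jaw":0.5,"travel":[0,0,0.006],"twist":0},{"jaw":0.5,"travel":[0,0,0.012],"twist":0},{"jaw":0.5,"travel":[0,0,0.0155],"twist":0},{"jaw":0.5,"travel":[0,0,0.0155],"twist":0},{"jaw":0.5,"travel":[0,0,0.0155],"twist":0}]'

```text
t: 10.5
eef_pos: [648.8, 74.3, 110.3]
tcp_rot: [3.141, -0.0, 0.166]
ft_force: [-3.2, -3.5, 0.9]
opening: 0.881
grip_force: 30.0
```

```bash
python3 -c "
from h import *
go(nest([17,0,43])+[0,0,-18.8],9.5);go(nest([10,0,37.6])+[0,0,-18.8],9.5)"
```

```text
t 10.5 at [648.8  74.3 110.3] yaw 9.5 travel [-0.0007  0.0005  0.0009] twist -0.0 F [-3.2 -3.5  0.9] open 0.881
t 10.5 at [648.8  74.3 110.3] yaw 9.5 travel [-0.0048  0.0005  0.0087] twist -0.0 F [-3.2 -3.5  0.9] open 0.881
```

drive_tool --targets '[{"jaw":0.5,"travel":[-0.002,0.0005,0.002],"twist":0},{"jaw":0.5,"travel":[-0.0035,0.0005,0.005],"twist":0},{"jaw":0.5,"travel":[-0.005,0.0005,0.0085],"twist":0},{"jaw":0.5,"travel":[-0.005,0.0005,0.0085],"twist":0}]'

```text
t: 10.83
eef_pos: [644.4, 73.4, 101.8]
tcp_rot: [3.142, -0.002, 0.166]
ft_force: [-1.4, -0.2, 2.1]
opening: 0.88
grip_force: 30.0
```

```bash
python3 -c "
from h import *
go(nest([10,0,37.6])+[0,0,-18.8],9.5);go(nest([0,0,30])+[0,0,-18.8],9.5)
w=cam('wrist');s=cam('side')
cv2.imwrite('pics/w7.png',np.hstack([w['frame'][:300,100:540,::-1],cv2.resize(s['frame'][170:290,190:310,::-1],(300,300))]))
print(state()['moment'])"
```

```text
t 10.8333 at [644.4  73.4 101.8] yaw 9.5 travel [-0.0003  0.0004  0.0003] twist -0.0 F [-1.4 -0.2  2.1] open 0.88
t 10.8333 at [644.4  73.4 101.8] yaw 9.5 travel [-0.0062  0.0004  0.0114] twist -0.0 F [-1.4 -0.2  2.1] open 0.88
[ 0.20022782 -0.0084921   0.0433497 ]
```

View pics/w7.png

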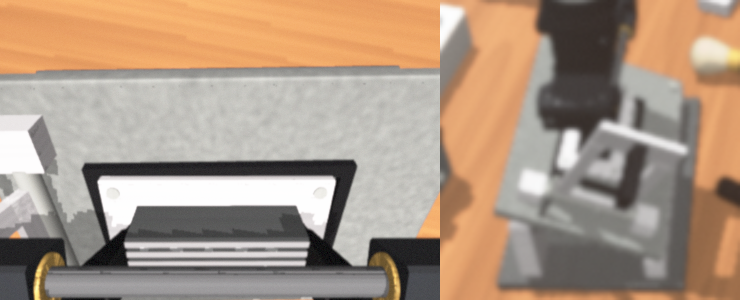

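The wrist view shows the module's upper edge inside the upslope rail at (218,175). The gaps are about 1 mm at left and 4 mm at right, so I'll shift 1.5 mm towards -y while tilting it flat.

drive_tool --targets '[{"jaw":0.5,"travel":[-0.002,0.0015,0.003],"twist":0},{"jaw":0.5,"travel":[-0.004,0.0015,0.0065],"twist":0},{"jaw":0.5,"travel":[-0.0055,0.0015,0.0095],"twist":0},{"jaw":0.5,"travel":[-0.0062,0.0015,0.0115],"twist":0},{"jaw":0.5,"travel":[-0.0062,0.0015,0.0115],"twist":0}]'

```text
t: 11.35
eef_pos: [637.6, 70.8, 88.9]
tcp_rot: [-3.141, 0.002, 0.166]
ft_force: [0.6, 0.1, -2.7]
opening: 0.886
grip_force: 31.8
```

```bash
python3 -c "
from h import *
go(nest([0,0,30])+[0,0,-18.8],9.5)
w=cam('wrist');s=cam('side')
cv2.imwrite('pics/w8.png',np.hstack([w['frame'][:300,100:540,::-1],cv2.resize(s['frame'][170:290,190:310,::-1],(300,300))]))
print(state()['moment'])"
```

```text
t 11.35 at [637.6  70.8  88.9] yaw 9.5 travel [ 0.001  -0.0011 -0.0015] twist 0.0 F [ 0.6  0.1 -2.7] open 0.886
[ 0.03392159 -0.01437321 -0.03404141]
```

drive_tool --targets '[{"jaw":0.5,"travel":[0.0004,0,0.001],"twist":0},{"jaw":0.5,"travel":[0.0008,0,0.002],"twist":0},{"jaw":0.5,"travel":[0.0008,0,0.002],"twist":0}]'

```text
t: 11.7
eef_pos: [639.1, 71.0, 88.6]
tcp_rot: [3.141, -0.0, 0.166]
ft_force: [-1.8, -1.0, 5.9]
opening: 0.881
grip_force: 32.3
```

```bash
python3 -c "
from h import *
go(nest([0,0,30])+[0,0,-18.8],9.5)
print(tonest(state()['eef_pos']+[0,0,18.8]),state()['moment'])
w=cam('wrist');f=w['frame'].astype(int)
m=((f.max(2)-f.min(2)<30)&(f.min(2)>215)).astype(np.uint8)
m[:120]=0;m[270:]=0;m[:,:180]=0;m[:,460:]=0
k,_=cv2.findContours(m,0,2);k=max(k,key=cv2.contourArea);r=cv2.boundingRect(k);print('plate strip',r)
x,y,ww,h=r
for z in(6,):
  print('expected far corners',[proj(w,nest(p)).round() for p in[(32,60,z),(32,-60,z)]])
  print('block far top edge',[proj(w,nest(p)).round() for p in[(18,42,34),(18,-42,34),(18,42,6),(18,-42,6)]])
d=((f.max(2)<45)).astype(np.uint8);print('dark rows at col 320:',[i for i in range(100,270) if d[i,320]])
"
```

```text
t 11.7 at [639.1  71.   88.6] yaw 9.5 travel [-0.0005 -0.0012 -0.0018] twist 0.0 F [-1.8 -1.   5.9] open 0.881
[-0.27836107 -1.1600641  28.12749584] [0.22054025 0.65895234 0.12509879]
plate strip (193, 174, 247, 62)
expected far corners [array([192., 176.]), array([442., 176.])]
block far top edge [array([222., 239.]), array([412., 239.]), array([234., 199.]), array([400., 199.])]
dark rows at col 320: [155, 156, 157, 158, 159, 160, 163, 166, 167]
```

drive_tool --targets '[{"jaw":0.5,"travel":[0.0004,0,0.001],"twist":0},{"jaw":0.5,"travel":[0.0008,0,0.002],"twist":0},{"jaw":0.5,"travel":[0.0008,0,0.002],"twist":0}]'

```text
t: 12.0
eef_pos: [639.6, 71.0, 88.2]
tcp_rot: [3.141, -0.0, 0.166]
ft_force: [-8.7, -2.4, 21.3]
opening: 0.884
grip_force: 32.8
```

```bash
python3 -c "
from h import *
go(nest([0,0,30])+[0,0,-18.8],9.5)
w=cam('wrist');s=cam('side')
print(proj(s,nest([-32,60,6])),proj(s,nest([-35,63,6])),proj(s,nest([32,60,6])))
cv2.imwrite('pics/w9.png',np.hstack([w['frame'][120:420,140:490,::-1][:280],cv2.resize(s['frame'][190:270,200:310,::-1],(385,280),interpolation=cv2.INTER_CUBIC)]))"
```

```text
t 12.0 at [639.6  71.   88.2] yaw 9.5 travel [-0.0011 -0.0012 -0.0022] twist 0.0 F [-8.7 -2.4 21.3] open 0.884
[262.5585361  245.23299381] [263.52482269 246.49573062] [238.24125281 237.69455723]
```

View pics/w9.png

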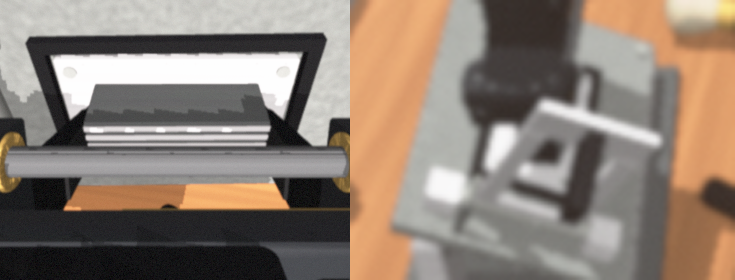

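The wrist view shows the plate inside the rails at (180,70), parallel to them. The 23 N reaction is square to the deck, so the module is seated flat. I'll ease off, release and lift.

drive_tool --targets '[{"jaw":0.5,"travel":[-0.001,0,-0.002],"twist":0},{"jaw":1,"travel":[-0.001,0,-0.002],"twist":0},{"jaw":1,"travel":[-0.001,0,-0.002],"twist":0},{"jaw":1,"travel":[-0.001,0,-0.002],"twist":0},{"jaw":1,"travel":[-0.001,0,-0.002],"twist":0},{"jaw":1,"travel":[-0.001,0,-0.012],"twist":0},{"jaw":1,"travel":[-0.001,0,-0.03],"twist":0},{"jaw":1,"travel":[-0.001,0,-0.05],"twist":0}]'

```text
t: 12.77
eef_pos: [638.4, 71.1, 135.9]
tcp_rot: [-3.141, 0.002, 0.166]
ft_force: [0.4, 1.1, 0.8]
opening: 1.006
grip_force: 0.0
```

```bash
python3 -c "
from h import *
go(nest([0,0,30])+[0,0,120],9.5)
w=cam('wrist','w10.png');f=w['frame'].astype(int)
m=((f.max(2)-f.min(2)<30)&(f.min(2)>200)).astype(np.uint8)
m[:60]=0;m[300:]=0;m[:,:180]=0;m[:,460:]=0
k,_=cv2.findContours(m,0,2);k=max(k,key=cv2.contourArea);print('plate strip',cv2.boundingRect(k))
print('exp',[proj(w,nest(p)).round() for p in[(32,60,6),(32,-60,6),(18,42,34),(18,-42,34),(-18,42,34),(-18,-42,34)]])
"
```

```text
t 12.7667 at [638.4  71.1 135.9] yaw 9.5 travel [-0.     -0.0009 -0.0933] twist -0.0 F [0.4 1.1 0.8] open 1.006
plate strip (220, 160, 194, 75)
exp [array([220., 161.]), array([415., 161.]), array([245., 208.]), array([390., 208.]), array([252., 250.]), array([382., 250.])]
```

The module stays in place: plate strip at 220–414 px, row 160, against a predicted 220–415, row 161. Now I'll go over the flap to its far side.

drive_tool --targets '[{"jaw":1,"travel":[0,0,-0.04],"twist":0},{"jaw":0,"travel":[0,0,-0.08],"twist":0},{"jaw":0,"travel":[0,0,-0.12],"twist":0},{"jaw":0,"travel":[0,0,-0.16],"twist":0},{"jaw":0,"travel":[0,0,-0.195],"twist":0},{"jaw":0,"travel":[0,0,-0.195],"twist":0}]'

```text
t: 13.32
eef_pos: [640.3, 71.3, 339.0]
tcp_rot: [3.14, -0.011, 0.166]
ft_force: [0.9, 0.2, 0.8]
opening: 0.708
grip_force: 0.0
```

drive_tool --targets '[{"jaw":0,"travel":[-0.01,-0.04,0],"twist":0},{"jaw":0,"travel":[-0.02,-0.08,0],"twist":0},{"jaw":0,"travel":[-0.03,-0.12,0],"twist":0},{"jaw":0,"travel":[-0.04,-0.16,0],"twist":0},{"jaw":0,"travel":[-0.05,-0.2,0],"twist":0},{"jaw":0,"travel":[-0.053,-0.24,0],"twist":0},{"jaw":0,"travel":[-0.053,-0.265,0],"twist":0},{"jaw":0,"travel":[-0.053,-0.265,0],"twist":0}]'

```text
t: 13.98
eef_pos: [541.1, 328.0, 330.7]
tcp_rot: [-3.14, 0.0, 0.17]
ft_force: [0.4, 0.3, 0.2]
opening: 0.141
grip_force: 0.0
```

```bash
python3 -c "
from h import *
P=nest([0,203,153]); print(P); X=nest([0,255,150]); go(X,9.5)
c=cam('side'); print('fin top exp px',proj(c,nest([0,208,167])),proj(c,nest([0,198,139])), proj(c,nest([37,160,190])),proj(c,nest([-37,160,190])))
f=c['frame'].astype(int); g=f[:,:,:].max(2)
m=(g<60).astype(np.uint8); m[:150]=0;m[300:]=0;m[:,:200]=0;m[:,320:]=0
k,_=cv2.findContours(m,0,2)
for q in k:
  if cv2.contourArea(q)>25: print(cv2.boundingRect(q),cv2.contourArea(q))
"
```

```text
[553.62152312 263.64390087 220.66509142]
t 13.9833 at [541.1 328.  330.7] yaw 9.7 travel [0.003  0.0137 0.1127] twist 0.004 F [0.4 0.3 0.2] open 0.141
fin top exp px [263.93808881 250.45507447] [260.06762585 254.54107876] [253.4215218  219.93493295] [287.65072402 231.04147957]
(312, 196, 8, 9) 35.0
(207, 150, 64, 103) 3658.5
```

drive_tool --targets '[{"jaw":0,"travel":[0.003,0.004,0.03],"twist":0.004},{"jaw":0,"travel":[0.003,0.004,0.07],"twist":0.004},{"jaw":0,"travel":[0.003,0.004,0.105],"twist":0.004},{"jaw":0,"travel":[0.003,0.004,0.112],"twist":0.004},{"jaw":0,"travel":[0.003,0.004,0.112],"twist":0.004}]'

```text
t: 14.45
eef_pos: [546.1, 318.9, 217.1]
tcp_rot: [3.14, 0.004, 0.161]
ft_force: [-0.4, -0.8, -0.2]
opening: 0.0
grip_force: 0.0
```

```bash
python3 -c "
from h import *
print(tonest(state()['eef_pos']))
# finger-edge follows flap point (165,53)
for th in(110,104,98,92,86,80,74,68,62,56,50,44):
  a=np.radians(th); X=nest([0,95-165*np.cos(a)+53*np.sin(a)+12,11+165*np.sin(a)+53*np.cos(a)-4]); print(th,end=' ');
  s=state();print((Ro.from_euler('xyz',s['tcp_rot']).inv().apply(X-s['eef_pos'])/1000).round(3))
go(nest([0,220,150]),9.5)"
```

```text
[2.61955160e-02 2.58790962e+02 1.49054179e+02]
110 [0.002 0.046 0.005]
104 [-0.002  0.06  -0.005]
98 [-0.006  0.076 -0.013]
92 [-0.009  0.093 -0.019]
86 [-0.011  0.111 -0.024]
80 [-0.012  0.128 -0.027]
74 [-0.013  0.146 -0.028]
68 [-0.012  0.165 -0.028]
62 [-0.011  0.183 -0.026]
56 [-0.009  0.2   -0.022]
50 [-0.007  0.217 -0.016]
44 [-0.003  0.234 -0.009]
t 14.45 at [546.1 318.9 217.1] yaw 9.2 travel [-0.0002  0.0388 -0.0008] twist -0.005 F [-0.4 -0.8 -0.2] open 0.0
```

drive_tool --targets '[{"jaw":0,"travel":[0.001,0.02,0.002],"twist":-0.004},{"jaw":0,"travel":[0.001,0.04,0.003],"twist":-0.004},{"jaw":0,"travel":[-0.001,0.058,-0.004],"twist":-0.004},{"jaw":0,"travel":[-0.006,0.076,-0.012],"twist":-0.004},{"jaw":0,"travel":[-0.009,0.093,-0.018],"twist":-0.004},{"jaw":0,"travel":[-0.011,0.111,-0.023],"twist":-0.004},{"jaw":0,"travel":[-0.012,0.128,-0.026],"twist":-0.004}]'

```text
t: 15.03
eef_pos: [556.2, 191.2, 248.8]
tcp_rot: [-3.141, -0.005, 0.165]
ft_force: [0.2, 4.4, 1.5]
opening: 0.006
grip_force: 1.5
```

```bash
python3 -c "
from h import *
s=state();print(tonest(s['eef_pos']),s['ft_force'],s['moment'])
c=cam('top','t5.png')
"
```

```text
[  3.37513518 131.12561064 182.41968184] [0.17144892 4.39162131 1.50511676] [ 0.4848734   0.07318658 -0.02671796]
```

drive_tool --targets '[{"jaw":0,"travel":[-0.001,0.018,-0.001],"twist":0},{"jaw":0,"travel":[0,0.037,-0.001],"twist":0},{"jaw":0,"travel":[0.001,0.055,0.001],"twist":0},{"jaw":0,"travel":[0.003,0.072,0.005],"twist":0},{"jaw":0,"travel":[0.005,0.089,0.011],"twist":0},{"jaw":0,"travel":[0.005,0.089,0.005],"twist":0},{"jaw":0,"travel":[0.005,0.089,-0.03],"twist":0}]'

```text
t: 15.67
eef_pos: [573.6, 104.2, 272.3]
tcp_rot: [-3.141, 0.007, 0.164]
ft_force: [0.7, 0.4, 0.5]
opening: 0.004
grip_force: 0.0
```

drive_tool --targets '[{"jaw":0,"travel":[-0.04,-0.0,-0.02],"twist":0},{"jaw":0,"travel":[-0.08,0.0,-0.04],"twist":0},{"jaw":0,"travel":[-0.12,0.0,-0.06],"twist":0},{"jaw":0,"travel":[-0.15,0.0,-0.08],"twist":0},{"jaw":0,"travel":[-0.15,0.0,-0.08],"twist":0},{"jaw":0,"travel":[-0.15,0.0,-0.08],"twist":0},{"jaw":0,"travel":[-0.15,0.0,-0.08],"twist":0},{"jaw":0,"travel":[-0.15,0.0,-0.08],"twist":0}]'

```text
t: 16.33
eef_pos: [427.6, 80.4, 354.7]
tcp_rot: [3.142, 0.0, 0.166]
ft_force: [-0.0, 0.4, -0.3]
opening: 0.009
grip_force: 0.0
```

```bash
python3 -c "
from h import *
print(state()['t'],state()['ft_force'])
a=cam('top','t6.png');b=cam('side','s6.png')
for c in(a,b):
  print([ (p,proj(c,nest(p)).round(1).tolist()) for p in[(37,-95,14),(-37,-95,14),(0,-75,64)]])
  # sample brightness at flap-plate and handle points
  for p in[(20,-80,14),(-25,-80,14),(30,0,14),(-30,0,14),(0,-75,62),(0,0,34),(30,-110,0)]:
    u,v=proj(c,nest(p)).round().astype(int); print(p,c['frame'][v,u].tolist(),end=' ')
  print()
"
```

```text
16.3333 [-0.04813247  0.36739855 -0.2849089 ]
[((37, -95, 14), [318.7, 141.9]), ((-37, -95, 14), [322.6, 164.9]), ((0, -75, 64), [315.3, 158.1])]
(20, -80, 14) [189, 187, 192] (-25, -80, 14) [147, 145, 150] (30, 0, 14) [194, 193, 198] (-30, 0, 14) [137, 137, 140] (0, -75, 62) [20, 20, 22] (0, 0, 34) [127, 128, 131] (30, -110, 0) [109, 113, 111] 
[((37, -95, 14), [247.3, 193.0]), ((-37, -95, 14), [272.5, 201.6]), ((0, -75, 64), [265.0, 190.0])]
(20, -80, 14) [225, 224, 224] (-25, -80, 14) [170, 167, 167] (30, 0, 14) [227, 226, 226] (-30, 0, 14) [170, 168, 168] (0, -75, 62) [81, 62, 53] (0, 0, 34) [175, 174, 174] (30, -110, 0) [206, 205, 203]
```

```bash
python3 -c "
from h import *
for n in('top','side'):
  a=cv2.imread(f'pics/{n}.png').astype(int);b=cv2.imread(f'pics/{n[0]}6.png').astype(int)
  d=abs(a-b).max(2)>50
  R=(slice(115,200),slice(235,345)) if n=='top' else (slice(180,290),slice(200,305))
  print(n)
  for r in d[R][::3,::2]: print(''.join('#' if x else '.' for x in r))
"
```

```text
top
.......................................................
.......................................................
.......................................................
.......................................................
.......................................................
.......................................................
.......................................................
.......................................................
.......................................................
.......................................................
.......................................................
.......................................................
..................................##...................
...................................#...................
..................###..............##..................
..................###..............##..................
...................##..................................
...................##.........#####....................
......................#######..........................
................................
[... 1830 characters left out ...]
....................................................
.....................................................
.....................................................
.....................................................
.....................................................
.....................................................
.....................................................
.....................................................
.....................................................
.....................................................
.....................................................
.....................................................
.....................................................
```

The flap, handle and deck match the initial shut images exactly. The only difference is the module now showing through the window, so the job can be handed in.

```bash
python3 -c "
from h import *
print(job_done())"
```

```text
the job is handed in; nothing more can be done
None
```

The finned module sits flat in the pocket, fins up, with the flap snapped shut over it; I handed the job in at about 16 s of the 69 s allowed, with the robot clear and no other bench item touched.

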